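Nest the drip cups and hold an oiled bearing over them with tongs

ROBOT

A 6-joint arm with a two-finger parallel gripper is mounted at the origin on the work surface. World frame = base frame: x ahead of the robot, y to its left, z up, the work surface at z = 0. Lengths are in m, angles in degrees, forces in N, time in s.
With the tool pointing down it reaches from about 0.4 to 0.825 m from the base axis. Payload 7 kg.
Tool frame: the origin (TCP) lies between the finger pads; the fingertips stand 22 mm ahead of it and the grasp point (between the pads) lies 3 mm ahead of it; z points along the fingers, y is the line along which they close (so a half turn about z gives the same grasp; the last joint's range is limited). The gripper opens to 88 mm and grips with 3 to 60 N. Pads are 19 mm wide; open, the fingers measure 130 mm over their backs; the gripper's body (78 mm by 193 mm) begins 47 mm behind the grasp point.
Start: joints at [90.762, 20.546, 0.682, 0, -70.136, -16.507], TCP at [0.183, 0.65, 0.249] pointing down, gripper open.
Joint ranges: [-176.03, 176.03], [-82.01, 121.73], [-58.28, 71.71], [-173.87, 95.51], [-174.79, -0.11], [-173.66, 173.66]. Speed limits (degrees/s): [136.94, 136.94, 172.46, 180, 180, 180].

INTERFACE

Orientations are given as [roll, pitch, yaw] about the fixed x, y, z axes, in that order (R = Rz(yaw) Ry(pitch) Rx(roll)).
In Python, from plant import ctrl gives the robot as it stands.
- The arm moves only by the tool apply_moves, never from a script. Its argument "targets" is a list of rows, each an object with "travel": the shift along the tool's x, y, z in mm, a list of three; "roll": the turn about the tool's z in degrees; "jaw": the finger opening in mm, from 0 to 87.6. In form: [{"travel": [tx, ty, tz], "roll": roll, "jaw": jaw}, ...]. A call has 1 to 10 rows; each row shifts and turns the commanded pose from where the row before left it, along the tool's axes as they then stand; what a row does not reach is not made up. A row lasts 1/10 s, in which the tool goes at most 50 mm and 8.59 degrees, less where a joint would pass 70% of its speed; a pose out of reach is approached as far as the arm can. A call with a gripper value outside its range is refused whole. The fingers move at their own pace and stop on an object; the grip force is fixed at half the most. Time passes only in rows, so rows that do not move let the fingers close. It gives the time, the measured TCP pose, the force, the opening and the grip force at its end, in the units of the state.
- ctrl.get_obs(): the state, without advancing time (a new reading comes with each control period).
- ctrl.snapshot(name): name is "scene" or "side" or "wrist"; returns the picture (384x512x3 uint8, red, green, blue); there is no depth.
- ctrl.calibration(name): a dict with "K" (3x3 intrinsics, pixels), "dist_coeffs" ([k1, k2, p1, p2, k3] as OpenCV has them; the pictures are not rectified), "extrinsics" (4x4, takes a point from camera to world coordinates); the wrist camera has in their place "hand_eye" (4x4, takes a point from camera to tool coordinates, whose origin is the TCP and whose axes are the flange's). Camera axes: x right, y down, z forward; pixel columns grow to the right and rows downward; lengths in m; the calibration is good to about 2 mm. A picture is of the moment at which its call begins: read the wrist's pose just before it. calibration takes no time and is no camera call.
- ctrl.close_job(): hands the job in; it is judged then, once.
The state is a dict: "clock": time; "joint_pos": joint angles; "qvel": joint speeds; "tau": joint torques, N m; "tool_pos": TCP position; "orientation": TCP orientation; "force": force on the tool from outside, world axes, zero at the start; "moment": the same for the moment, N m; "opening": finger opening in m; "gripper_force": force on a finger pad.
Only numpy, scipy, OpenCV 4.12 (cv2) and the standard library are available. Lean on these libraries where they do the work, as an engineer would, in place of code of your own. Each camera call takes 0.05 s, during which the arm holds its last target. There are 200 camera calls.

TASK

Set up the drip catcher by nesting the three round vessels in size order, the blue cup standing in the steel dish and the green cup standing in the blue cup, all upright and let go. Then take the spring tongs, close their jaws on the oiled bearing without ever touching it with the gripper's own fingers, lift it, and finish while still holding it still in the tongs, in the air centred over the green cup's mouth and clear above it, with bearing and tongs touching none of the vessels. Leave the other things on the counter where they are.

Things in the scene. Friction and masses are not known exactly. Their poses are not given: they have to be found in the camera images.
- dish: Low round dish of bare steel, loose, 300 g: outer diameter 84 mm at the foot and 92 mm at the rim, 30 mm high, wall 4 mm, floor 5 mm thick. Origin: centre of its underside, z up.
- mid_cup: Blue plastic cup without handle, loose, about 90 g: outer diameter 60 mm at the foot, 62 mm at the rim, 65 mm high, wall 3 mm, floor 4 mm. Origin: centre of its underside, z up. Standing in the dish its rim is 70 mm above the counter, 40 mm above the dish's rim. It and the green cup may start in each other's place.
- small_cup: Green plastic cup without handle, loose, about 70 g: outer diameter 44 mm at the foot, 46 mm at the rim, 95 mm high, wall 3 mm, floor 4 mm. Origin: centre of its underside, z up. Standing in the nested blue cup its rim is 104 mm above the counter, 35 mm above the blue rim.
- bearing: The oiled bearing: a steel cylinder, diameter 34 mm, 24 mm high, with a red seal ring on its top, standing flat on the blue and yellow carton, loose, 70 to 140 g. Origin: centre of its underside, z up along its axis. To be touched with the tongs only.
- bearing_mid (a point): Centre of the bearing, 12 mm above its underside.
- carton: Flat blue carton with a yellow band, 70 x 70 x 25 mm high, fixed to the counter, carrying the bearing. Origin: centre of its underside.
- tongs: Steel spring tongs with red grip pads, 110 g, arms 22 mm high, lying on edge across the two bars of a rest, arms side by side, opening level with the counter; free air under them between the bars. Origin: midway between the red pads, on the underside; x from the hinge (at x = -95 mm) to the jaws (mouth at x = +100 mm), y across the arms, z up.
- tongs_grip (a point): Middle between the red grip pads, 11 mm above the tongs' underside; same axes. Pads: 56 mm long along x, 22 mm high, sprung open 60 mm wide over their outer faces. Squeezed to about 53 mm the spring keeps them firm in the gripper with the jaws still open (about 50 mm clear); on the bearing they are about 40 mm wide.
- tongs_left (a joint): Squeeze of each arm on the hinge, rad: 0 sprung open, 0.17 fully shut, about 0.11 on the bearing; both arms turn equally. The spring pushes each pad outward with about 6 N at 0 and 11 N at 0.11; 40 N on the pads gives about 15 N at the jaws.
- tongs_mouth (a point): Middle between the two jaws, 100 mm ahead of point tongs_grip along the tongs' x, at half their height; the bearing is to sit here. Jaws: shallow inward Vs, 38 mm long, 22 mm high; sprung open about 65 mm clear between their lips (76 mm at the bottom of the Vs), 86 mm overall.
- rest: Dark steel rest of the tongs, fixed: base plate 240 x 100 x 4 mm, and two bars across it, 14 mm thick, 100 mm long, tops 25 mm high, at x = -60 and +60 mm. Origin: centre of its underside; x as the tongs'.
- oil_filter: Bystander: red oil filter, diameter 76 mm, 85 mm high. Origin: centre of its underside.
- part_box: Bystander: yellow and blue part box, 60 x 60 x 70 mm high. Origin: centre of its underside.
- grease_jar: Bystander: white jar with red cap, diameter 64 mm, 75 mm high. Origin: centre of its underside.
- tape_roll: Bystander: orange tape roll lying flat, diameter 90 mm, 30 mm high. Origin: centre of its underside.
- wrench: Bystander: steel wrench lying flat, near the robot. Origin: middle of its underside.
- bushing: Bystander: black rubber bushing, diameter 48 mm, 28 mm high. Origin: centre of its underside.
- spray_can: Bystander: spray can with a blue label, diameter 54 mm, 150 mm high. Origin: centre of its underside.

How it is judged:
By the outcome, as a careful person would: the job done as asked, in the order asked, and still so for the second after the job is handed in, while the arm keeps its last pose, push and grip.
It also fails if it takes over 58 s, if anything falls off the work surface, if the arm or the gripper's body presses on something with over 40 N, if the wrist force passes 120 N, or if a joint passes its speed limit or range.

## Working session

There is one attempt and no reset: what is moved stays moved. The work goes in short steps, Python scripts to look and compute and a tool call to move; the robot and the scene stay as the last step left them, time stands still between calls to the robot, and variables do not carry over. Pictures are saved under pics/ and viewed, at most 10 in all, crops included, and the job is handed in when it is done.

Besides the shell and the picture viewer there is one more tool, called after "Call:" by a JSON object that holds its "method" and its "body". apply_moves: Moves the arm, as the interface text tells. Its arguments: {"type":"object","properties":{"targets":{"type":"array","items":{"type":"object","properties":{"travel":{"type":"array","items":{"type":"number"}},"roll":{"type":"number"},"jaw":{"type":"number"}}}}},"required":["targets"]}

```bash
mkdir -p pics
cat > h.py <<'E'
import numpy as np, cv2, os
from scipy.spatial.transform import Rotation as R
from plant import ctrl
def T_tool(o):
    T=np.eye(4);T[:3,:3]=R.from_euler('xyz',o['orientation'],degrees=True).as_matrix();T[:3,3]=o['tool_pos'];return T
def cam(name,o=None):
    c=ctrl.calibration(name);K=np.array(c['K'],float);d=np.array(c['dist_coeffs'],float)
    E=np.array(c['extrinsics']) if 'extrinsics' in c else T_tool(o)@np.array(c['hand_eye'])
    return K,d,E
def ray2plane(C,uv,z):
    K,d,E=C
    p=cv2.undistortPoints(np.array(uv,float).reshape(-1,1,2),K,d).reshape(-1,2)
    v=np.c_[p,np.ones(len(p))]@E[:3,:3].T; o=E[:3,3]
    return (o+v*((z-o[2])/v[:,2])[:,None])[:,:2]
def proj(C,P):
    K,d,E=C; W=np.linalg.inv(E)
    return cv2.projectPoints(np.array(P,float).reshape(-1,3),cv2.Rodrigues(W[:3,:3])[0],W[:3,3],K,d)[0].reshape(-1,2)
def shot(name,fn=None):
    o=ctrl.get_obs(); im=ctrl.snapshot(name)
    if fn: cv2.imwrite('pics/'+fn,cv2.cvtColor(im,cv2.COLOR_RGB2BGR))
    return im,cam(name,o),o
E
python3 - <<'E'
from h import *
for n in ['scene','side']:
    im,C,o=shot(n,n+'0.png'); print(n,C[2].round(3).tolist(),C[0].round(0).tolist())
print(o)
E
```

```text
scene [[0.218, 0.709, -0.67, 1.505], [0.976, -0.151, 0.158, -0.15], [0.01, -0.688, -0.725, 1.107], [0.0, 0.0, 0.0, 1.0]] [[455.0, 0.0, 257.0], [0.0, 455.0, 190.0], [0.0, 0.0, 1.0]]
side [[0.779, -0.481, 0.402, 0.049], [-0.627, -0.596, 0.501, -0.552], [-0.001, -0.643, -0.766, 1.029], [0.0, 0.0, 0.0, 1.0]] [[404.0, 0.0, 257.0], [0.0, 404.0, 185.0], [0.0, 0.0, 1.0]]
{'clock': 0.05, 'joint_pos': array([ 9.07623854e+01,  2.05894544e+01,  6.33863920e-01, -1.83133899e-02,
       -7.01373237e+01, -1.65070809e+01]), 'qvel': array([ 0.07366816, -0.02938963,  0.04494042, -0.05008478, -0.06194016,
        0.04175972]), 'tau': array([-3.01202403e-03, -5.84664881e+01,  2.94058424e+01,  7.02612966e+00,
        1.03279244e-02, -3.26635598e-05]), 'tool_pos': array([0.18307076, 0.64922362, 0.2476514 ]), 'orientation': array([ 1.79906023e+02, -9.89598372e-03, -1.57509236e+01]), 'force': array([-0.05923901,  0.65649329, -0.48242448]), 'moment': array([-0.04389729, -0.01231033,  0.01309197]), 'gripper_force': 0.0, 'opening': 0.08734517045145475}
```

View pics/scene0.png

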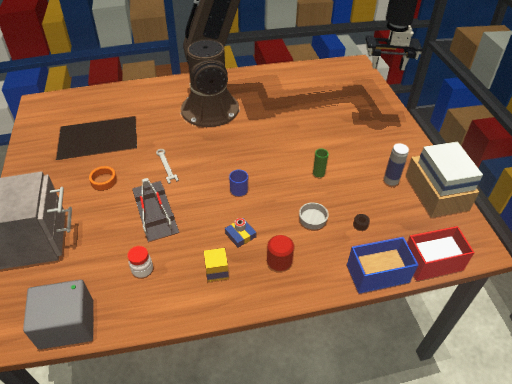

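View pics/side0.png

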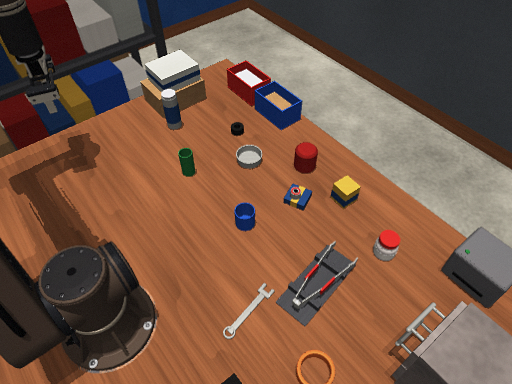

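Scene view: the blue cup is at (239,183), green (320,163), dish (314,216), bearing on carton (240,228), tongs around (152,205) with jaws towards the carton side. Side view: blue (245,217), green (187,162), dish (249,156), bearing (296,190), tongs hinge (296,302), jaws (332,245) and (357,262).

```bash
cat >> h.py <<'E'
def mask(im,kind):
    hsv=cv2.cvtColor(im,cv2.COLOR_RGB2HSV);r=lambda a,b:cv2.inRange(hsv,a,b)
    return {'blue':lambda:r((105,120,40),(130,255,255)),'green':lambda:r((45,90,30),(85,255,255)),
     'red':lambda:r((0,190,60),(5,255,255))|r((172,160,60),(180,255,255)),'steel':lambda:r((0,0,60),(180,60,255)),
     'yellow':lambda:r((22,150,100),(35,255,255))}[kind]()
def blobs(m,box=None,amin=15):
    n,l,s,c=cv2.connectedComponentsWithStats(m)
    return [(c[i].round(1).tolist(),s[i].tolist()) for i in range(1,n) if s[i][4]>=amin and (box is None or (box[0]<c[i][0]<box[2] and box[1]<c[i][1]<box[3]))]
E
python3 - <<'E'
from h import *
B={'scene':{'blue':(220,160,260,205,.0325),'green':(300,140,340,185,.0475),'steel':(290,195,340,235,.015),'red':(120,170,260,240,.036),'yellow':(220,215,260,250,.025)},
'side':{'blue':(225,195,265,235,.0325),'green':(170,140,205,185,.0475),'steel':(230,135,270,175,.015),'red':(280,175,365,315,.036),'yellow':(280,180,315,215,.025)}}
for n in B:
    im=cv2.cvtColor(cv2.imread(f'pics/{n}0.png'),cv2.COLOR_BGR2RGB);C=cam(n)
    for k,b in B[n].items():
        for c,s in blobs(mask(im,k),b,8): print(n,k,c,s,ray2plane(C,c,b[4]).round(4).tolist())
    p={'scene':[(147,183),(140,192),(163,190),(137,235),(178,233)],'side':[(296,302),(332,245),(357,262)]}[n]
    print(ray2plane(C,p,.036).round(3).tolist())
    if n=='side':
        crop=im[170:330,230:390]
        cv2.imwrite('pics/c.png',cv2.resize(cv2.cvtColor(crop,cv2.COLOR_RGB2BGR),(600,600),interpolation=cv2.INTER_CUBIC))
E
```

```text
scene blue [239.2, 180.3] [230, 174, 18, 10, 48] [[0.4579, 0.034]]
scene green [321.5, 154.0] [316, 149, 12, 10, 65] [[0.4055, 0.3365]]
scene steel [313.2, 214.9] [300, 203, 28, 26, 570] [[0.64, 0.2357]]
scene red [158.3, 197.6] [157, 192, 4, 12, 19] [[0.4835, -0.2351]]
scene red [141.6, 201.4] [140, 196, 4, 12, 20] [[0.4888, -0.2888]]
scene yellow [233.2, 224.9] [232, 223, 3, 5, 10] [[0.6347, -0.0194]]
scene yellow [243.6, 233.9] [237, 230, 13, 9, 56] [[0.6754, 0.0047]]
[[0.41, -0.267], [0.446, -0.292], [0.453, -0.218], [0.622, -0.309], [0.64, -0.188]]
side blue [244.6, 216.0] [235, 203, 20, 28, 479] [[0.4664, 0.0295]]
side green [186.5, 161.3] [178, 148, 17, 28, 346] [[0.446, 0.3197]]
side steel [248.7, 155.9] [236, 145, 26, 23, 475] [[0.6419, 0.2343]]
side red [312.0, 271.1] [305, 265, 14, 14, 56] [[0.4952, -0.2334]]
side red [326.8, 285.2] [320, 277, 15, 17, 67] [[0.497, -0.2883]]
side yellow [301.5, 189.3] [299, 186, 6, 9, 23] [[0.6762, 0.0025]]
side yellow [294.4, 200.5] [291, 199, 7, 4, 15] [[0.6278, -0.017]]
[[0.402, -0.272], [0.597, -0.209], [0.612, -0.291]]
```

View pics/c.png

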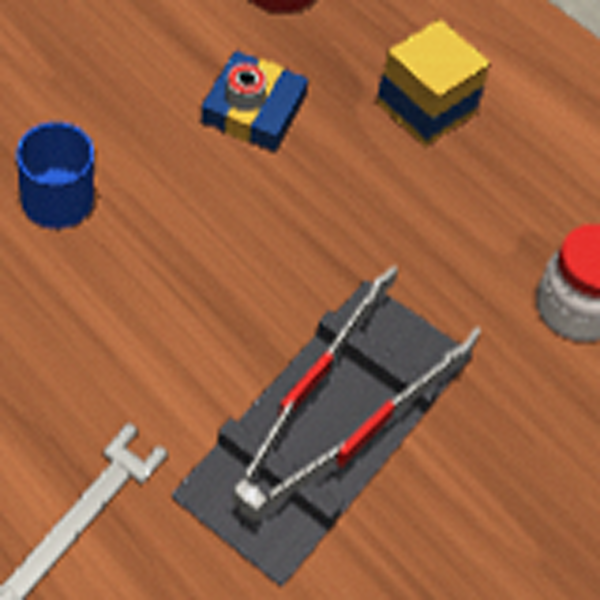

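Crop: blue cup, tongs lying with jaws toward the top right, bearing on the carton with its red ring at crop (245,80). Setting out for the blue cup.

Call:
{"method": "apply_moves", "body": {"targets": [{"travel":[27.5,32.4,0],"roll":0,"jaw":87},{"travel":[27.5,32.4,0],"roll":0,"jaw":87},{"travel":[27.5,32.4,0],"roll":0,"jaw":87},{"travel":[27.5,32.4,0],"roll":0,"jaw":87},{"travel":[27.5,32.4,0],"roll":0,"jaw":87},{"travel":[27.5,32.4,0],"roll":0,"jaw":87},{"travel":[27.5,32.4,0],"roll":0,"jaw":87},{"travel":[27.5,32.4,0],"roll":0,"jaw":87},{"travel":[27.5,32.4,0],"roll":0,"jaw":87},{"travel":[27.5,32.4,0],"roll":0,"jaw":87}]}}

```text
clock: 1.1
tool_pos: [0.3601, 0.2614, 0.2485]
orientation: [-180.0, 0.0, -15.7]
force: [1.5, 1.1, 0.3]
opening: 0.0867
gripper_force: 0.0
```

Call:
{"method": "apply_moves", "body": {"targets": [{"travel":[27.5,32.4,0],"roll":0,"jaw":87},{"travel":[27.5,32.4,0],"roll":0,"jaw":87},{"travel":[27.5,32.4,0],"roll":0,"jaw":87},{"travel":[27.5,32.4,0],"roll":0,"jaw":87},{"travel":[27.5,32.4,0],"roll":0,"jaw":87},{"travel":[27.5,32.4,0],"roll":0,"jaw":87},{"travel":[0,0,0],"roll":0,"jaw":87},{"travel":[0,0,0],"roll":0,"jaw":87},{"travel":[0,0,0],"roll":0,"jaw":87}]}}

```text
clock: 2.0
tool_pos: [0.4657, 0.0317, 0.2484]
orientation: [180.0, 0.0, -15.7]
force: [-0.0, 0.2, 0.6]
opening: 0.0868
gripper_force: 0.0
```

Run:
```python
from h import *
im,C,o=shot('wrist','w1.png'); print(o['tool_pos'],o['orientation'],o['joint_pos'],o['clock'])
print(np.array(ctrl.calibration('wrist')['hand_eye']).round(3).tolist())
print(blobs(mask(im,'blue'),None,200), proj(C,[[.466,.03,.065],[.466,.03,.004]]))
```

```text
[0.46566014 0.03168201 0.24837373] [ 1.79998540e+02  2.21582722e-02 -1.57439051e+01] [ 2.81440424e+01  5.24193530e-01 -2.44739518e+01 -1.57858216e-02
 -6.50188371e+01  4.61187216e+01] 2.0
[[0.001, -0.961, -0.275, 0.074], [1.0, 0.001, -0.0, -0.002], [0.0, -0.275, 0.961, -0.137], [0.0, 0.0, 0.0, 1.0]]
[([224.5, 20.0], [199, 0, 48, 43, 736]), ([253.9, 173.8], [227, 144, 55, 59, 2545])] [[255.43797207 177.33498285]
 [255.01251284 166.80296697]]
```

View pics/w1.png

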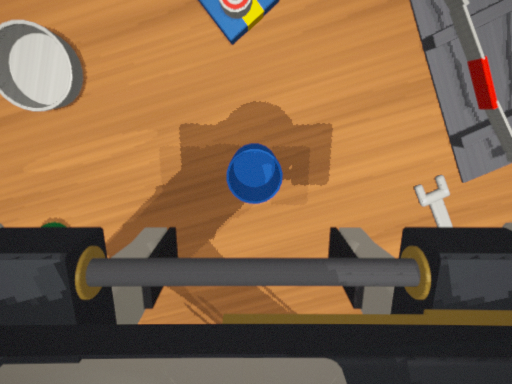

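Wrist view: blue cup centred at (254,174), dish at upper left (37,65), tongs rest upper right. Going down on the cup.

Call:
{"method": "apply_moves", "body": {"targets": [{"travel":[2.5,0,35],"roll":0,"jaw":87},{"travel":[0,0,45],"roll":0,"jaw":87},{"travel":[0,0,45],"roll":0,"jaw":87},{"travel":[0,0,40],"roll":0,"jaw":87},{"travel":[0,0,20],"roll":0,"jaw":87},{"travel":[0,0,10],"roll":0,"jaw":87},{"travel":[0,0,0],"roll":0,"jaw":87},{"travel":[0,0,0],"roll":0,"jaw":50},{"travel":[0,0,0],"roll":0,"jaw":50},{"travel":[0,0,0],"roll":0,"jaw":50}]}}

```text
clock: 3.05
tool_pos: [0.4691, 0.0311, 0.0548]
orientation: [-179.9, -0.1, -15.7]
force: [-1.4, -1.3, 0.1]
opening: 0.0687
gripper_force: 0.0
```

Call:
{"method": "apply_moves", "body": {"targets": [{"travel":[0,0,0],"roll":0,"jaw":50},{"travel":[0,0,0],"roll":0,"jaw":50},{"travel":[0,0,0],"roll":0,"jaw":50}]}}

```text
clock: 3.35
tool_pos: [0.4688, 0.0307, 0.0544]
orientation: [-180.0, -0.1, -15.7]
force: [-3.0, 0.8, 7.7]
opening: 0.0612
gripper_force: 30.0
```

Call:
{"method": "apply_moves", "body": {"targets": [{"travel":[0,0,-20],"roll":0,"jaw":50},{"travel":[0,0,-35],"roll":0,"jaw":50},{"travel":[0,0,-35],"roll":0,"jaw":50},{"travel":[10.4,-22.9,0],"roll":0,"jaw":50},{"travel":[20,-44,0],"roll":0,"jaw":50},{"travel":[20,-44,0],"roll":0,"jaw":50},{"travel":[20,-44,0],"roll":0,"jaw":50},{"travel":[20,-44,0],"roll":0,"jaw":50},{"travel":[20,-44,0],"roll":0,"jaw":50},{"travel":[0,0,0],"roll":0,"jaw":50}]}}

```text
clock: 4.35
tool_pos: [0.6435, 0.2384, 0.1421]
orientation: [-180.0, -0.0, -15.6]
force: [-0.5, -0.6, -1.0]
opening: 0.0609
gripper_force: 30.0
```

Call:
{"method": "apply_moves", "body": {"targets": [{"travel":[0,0,0],"roll":0,"jaw":50},{"travel":[0,0,0],"roll":0,"jaw":50}]}}

```text
clock: 4.55
tool_pos: [0.6399, 0.2338, 0.1432]
orientation: [180.0, 0.0, -15.8]
force: [-0.6, -1.0, -1.1]
opening: 0.061
gripper_force: 30.0
```

Run:
```python
from h import *
im,C,o=shot('wrist','w2.png'); print(o['tool_pos'],o['orientation'],o['clock'])
print(proj(C,[[.641,.235,.03],[.641,.235,.005]]))
```

```text
[0.63986718 0.23376009 0.14323479] [ 1.79960894e+02  4.91032024e-02 -1.57697503e+01] 4.55
[[252.5984903  195.26221901]
 [252.58384812 187.87638492]]
```

View pics/w2.png

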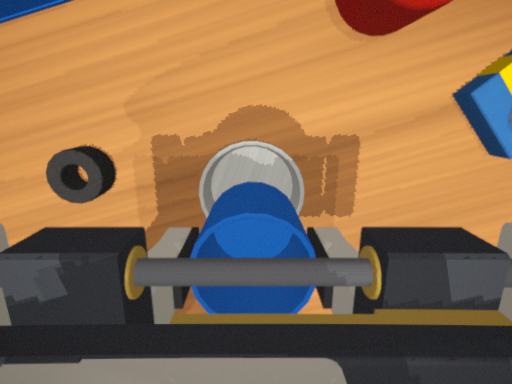

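Wrist view: dish rim centre about (252,192), within 3 mm of the expected spot, the blue cup held upright. Lowering it in.

Call:
{"method": "apply_moves", "body": {"targets": [{"travel":[3,0,20],"roll":0,"jaw":50},{"travel":[0,0,30],"roll":0,"jaw":50},{"travel":[0,0,20],"roll":0,"jaw":50},{"travel":[0,0,9],"roll":0,"jaw":50},{"travel":[0,0,4],"roll":0,"jaw":50},{"travel":[0,0,0],"roll":0,"jaw":50},{"travel":[0,0,0],"roll":0,"jaw":50},{"travel":[0,0,0],"roll":0,"jaw":50}]}}

```text
clock: 5.4
tool_pos: [0.644, 0.234, 0.0619]
orientation: [-179.9, -0.1, -15.7]
force: [1.0, 0.2, -1.3]
opening: 0.0611
gripper_force: 30.0
```

Call:
{"method": "apply_moves", "body": {"targets": [{"travel":[0,0,1.5],"roll":0,"jaw":50},{"travel":[0,0,0],"roll":0,"jaw":86},{"travel":[0,0,0],"roll":0,"jaw":86},{"travel":[0,0,0],"roll":0,"jaw":86},{"travel":[0,0,0],"roll":0,"jaw":86},{"travel":[0,0,0],"roll":0,"jaw":86},{"travel":[0,0,-20],"roll":0,"jaw":86},{"travel":[0,0,-40],"roll":0,"jaw":86},{"travel":[0,0,-45],"roll":0,"jaw":86},{"travel":[0,0,-45],"roll":0,"jaw":86}]}}

```text
clock: 6.4
tool_pos: [0.6432, 0.2334, 0.2105]
orientation: [180.0, 0.0, -15.7]
force: [1.3, 1.0, -0.2]
opening: 0.0856
gripper_force: 0.0
```

Call:
{"method": "apply_moves", "body": {"targets": [{"travel":[0,0,-30],"roll":0,"jaw":86},{"travel":[-42.6,-6,0],"roll":0,"jaw":86},{"travel":[-42.6,-6,0],"roll":0,"jaw":86},{"travel":[-42.6,-6,0],"roll":0,"jaw":86},{"travel":[-42.6,-6,0],"roll":0,"jaw":86},{"travel":[-42.6,-6,0],"roll":0,"jaw":86},{"travel":[0,0,0],"roll":0,"jaw":86},{"travel":[0,0,0],"roll":0,"jaw":86},{"travel":[0,0,0],"roll":0,"jaw":86}]}}

```text
clock: 7.3
tool_pos: [0.447, 0.3203, 0.2392]
orientation: [-180.0, -0.0, -15.7]
force: [-0.1, -1.1, 0.3]
opening: 0.0861
gripper_force: 0.0
```

Run:
```python
from h import *
im,C,o=shot('wrist','w3.png'); print(o['tool_pos'],o['orientation'],o['clock'])
print(blobs(mask(im,'green'),None,100),proj(C,[[.446,.32,.095],[.446,.32,.0]]))
im,C,o=shot('scene','s3.png')
print([(c,s,ray2plane(C,c,.0325).round(3)) for c,s in blobs(mask(im,'blue'),(290,180,340,240),20)])
print(ctrl.get_obs()['opening'])
a=cv2.imread('pics/w3.png');b=cv2.resize(cv2.imread('pics/s3.png')[150:250,260:360],(384,384));cv2.imwrite('pics/m3.png',cv2.resize(np.hstack([a,b]),None,fx=.85,fy=.85))
```

```text
[0.44702367 0.32029733 0.23922479] [-1.79985966e+02 -1.58736724e-02 -1.57455888e+01] 7.3
[([255.4, 182.0], [233, 153, 47, 57, 2024])] [[254.842554   188.10599159]
 [254.33429033 168.99073511]]
[([313.5, 206.7], [305, 198, 19, 21, 159], array([[0.622, 0.241]]))]
0.08580228184535438
```

View pics/m3.png

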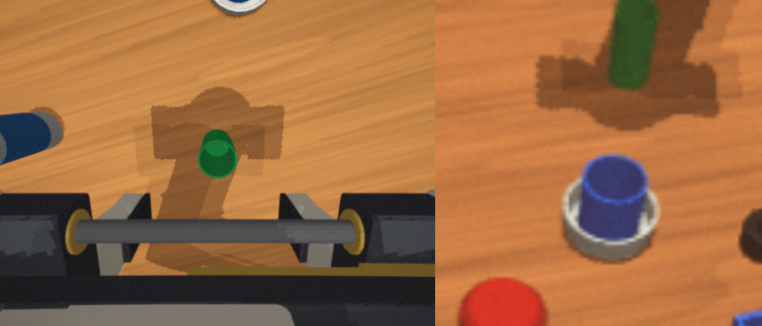

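Left: green cup rim at about (256,187) in wrist pixels, as expected; right: the blue cup stands upright in the dish. Grasping the green cup near its rim.

Call:
{"method": "apply_moves", "body": {"targets": [{"travel":[0,1.5,30],"roll":0,"jaw":86},{"travel":[0,0,45],"roll":0,"jaw":86},{"travel":[0,0,45],"roll":0,"jaw":86},{"travel":[0,0,21],"roll":0,"jaw":86},{"travel":[0,0,10],"roll":0,"jaw":86},{"travel":[0,0,0],"roll":0,"jaw":35},{"travel":[0,0,0],"roll":0,"jaw":35},{"travel":[0,0,0],"roll":0,"jaw":35},{"travel":[0,0,0],"roll":0,"jaw":35},{"travel":[0,0,0],"roll":0,"jaw":35}]}}

```text
clock: 8.4
tool_pos: [0.4464, 0.3193, 0.089]
orientation: [-179.9, -0.0, -15.7]
force: [0.2, 0.2, -0.3]
opening: 0.0515
gripper_force: 0.0
```

Call:
{"method": "apply_moves", "body": {"targets": [{"travel":[0,0,0],"roll":0,"jaw":35},{"travel":[0,0,0],"roll":0,"jaw":35},{"travel":[0,0,0],"roll":0,"jaw":35}]}}

```text
clock: 8.7
tool_pos: [0.4464, 0.3191, 0.0887]
orientation: [-180.0, -0.0, -15.7]
force: [-0.1, -1.4, 5.7]
opening: 0.0457
gripper_force: 30.0
```

Call:
{"method": "apply_moves", "body": {"targets": [{"travel":[0,0,-20],"roll":0,"jaw":35},{"travel":[0,0,-45],"roll":0,"jaw":35},{"travel":[0,0,-40],"roll":0,"jaw":35},{"travel":[22.5,4.1,0],"roll":0,"jaw":35},{"travel":[40,5,0],"roll":0,"jaw":35},{"travel":[40,5,0],"roll":0,"jaw":35},{"travel":[40,5,0],"roll":0,"jaw":35},{"travel":[40,5,0],"roll":0,"jaw":35},{"travel":[30,5,0],"roll":0,"jaw":35},{"travel":[0,0,0],"roll":0,"jaw":35}]}}

```text
clock: 9.7
tool_pos: [0.6453, 0.2311, 0.1913]
orientation: [179.9, 0.0, -15.9]
force: [-0.3, -0.5, -1.3]
opening: 0.0458
gripper_force: 30.0
```

Call:
{"method": "apply_moves", "body": {"targets": [{"travel":[0,0,0],"roll":0,"jaw":35},{"travel":[0,0,0],"roll":0,"jaw":35},{"travel":[0,0,0],"roll":0,"jaw":35}]}}

```text
clock: 10.0
tool_pos: [0.6421, 0.2338, 0.1932]
orientation: [-180.0, 0.0, -15.7]
force: [0.6, 0.7, -0.4]
opening: 0.0457
gripper_force: 30.0
```

Run:
```python
from h import *
im,C,o=shot('wrist','w4.png'); print(o['tool_pos'],o['orientation'],o['clock'])
print(blobs(mask(im,'blue'),None,100),blobs(mask(im,'green'),None,100));p=o['tool_pos']
print(proj(C,[[.643,.2335,.07],[.643,.2335,.005],[p[0],p[1],p[2]-.0887],[p[0],p[1],p[2]+.0063]]))
a=cv2.imread('pics/w4.png');
im,C,o=shot('scene','s4.png'); b=cv2.resize(cv2.imread('pics/s4.png')[130:250,250:370],(384,384));cv2.imwrite('pics/m4.png',cv2.resize(np.hstack([a,b]),None,fx=.85,fy=.85))
```

```text
[0.64206365 0.23376421 0.19323904] [-1.79992099e+02  4.13758242e-03 -1.56851679e+01] 10.0
[([54.9, 17.3], [0, 0, 153, 52, 4435]), ([496.4, 70.4], [469, 49, 43, 48, 889]), ([450.7, 116.9], [424, 83, 65, 70, 1454]), ([250.6, 173.8], [219, 152, 68, 57, 1750])] [([253.0, 224.9], [206, 180, 93, 78, 5074]), ([252.4, 294.0], [214, 286, 78, 21, 1166])]
[[254.37093147 192.02316323]
 [254.05364941 176.24321986]
 [254.60252562 204.96066073]
 [255.80834091 265.6878912 ]]
```

View pics/m4.png

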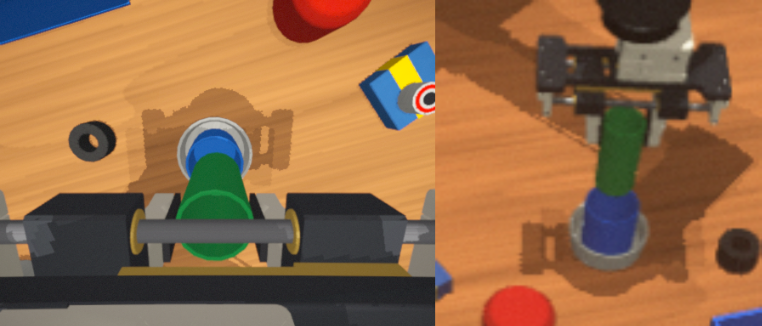

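Wrist: green cup hangs straight over the blue cup (rim centre near (253,191)); scene crop agrees. Lowering.

Call:
{"method": "apply_moves", "body": {"targets": [{"travel":[0,-0.5,20],"roll":0,"jaw":35},{"travel":[0,0,20],"roll":0,"jaw":35},{"travel":[0,0,20],"roll":0,"jaw":35},{"travel":[0,0,20],"roll":0,"jaw":35},{"travel":[0,0,11],"roll":0,"jaw":35},{"travel":[0,0,3],"roll":0,"jaw":35},{"travel":[0,0,0],"roll":0,"jaw":35},{"travel":[0,0,0],"roll":0,"jaw":35}]}}

```text
clock: 10.9
tool_pos: [0.6436, 0.2341, 0.1002]
orientation: [-179.9, -0.1, -15.7]
force: [0.5, -0.1, -0.1]
opening: 0.0455
gripper_force: 30.0
```

Call:
{"method": "apply_moves", "body": {"targets": [{"travel":[0,0,1.5],"roll":0,"jaw":35},{"travel":[0,0,0],"roll":0,"jaw":80},{"travel":[0,0,0],"roll":0,"jaw":80},{"travel":[0,0,0],"roll":0,"jaw":80},{"travel":[0,0,0],"roll":0,"jaw":80},{"travel":[0,0,0],"roll":0,"jaw":80},{"travel":[0,0,-15],"roll":0,"jaw":80},{"travel":[0,0,-45],"roll":-7.2,"jaw":80},{"travel":[0,0,-45],"roll":-7.2,"jaw":80},{"travel":[0,0,-45],"roll":-7.2,"jaw":80}]}}

```text
clock: 11.9
tool_pos: [0.6429, 0.2335, 0.2506]
orientation: [180.0, -0.0, 6.2]
force: [1.2, 0.5, -0.4]
opening: 0.0799
gripper_force: 0.0
```

Call:
{"method": "apply_moves", "body": {"targets": [{"travel":[-16.4,39.8,0],"roll":0,"jaw":80},{"travel":[-16.4,39.8,0],"roll":0,"jaw":80},{"travel":[-16.4,39.8,0],"roll":0,"jaw":80},{"travel":[-16.4,39.8,0],"roll":0,"jaw":80},{"travel":[-16.4,39.8,0],"roll":0,"jaw":80},{"travel":[-16.4,39.8,0],"roll":0,"jaw":80},{"travel":[-16.4,39.8,0],"roll":0,"jaw":80},{"travel":[-16.4,39.8,0],"roll":0,"jaw":80},{"travel":[-16.4,39.8,0],"roll":0,"jaw":80},{"travel":[-16.4,39.8,0],"roll":0,"jaw":80}]}}

```text
clock: 12.9
tool_pos: [0.5198, -0.1806, 0.2492]
orientation: [180.0, -0.1, 5.9]
force: [1.1, -1.1, 0.6]
opening: 0.0797
gripper_force: 0.0
```

Call:
{"method": "apply_moves", "body": {"targets": [{"travel":[-16.4,39.8,0],"roll":0,"jaw":85},{"travel":[-16.4,39.8,0],"roll":0,"jaw":85},{"travel":[0,0,0],"roll":0,"jaw":85},{"travel":[0,0,0],"roll":0,"jaw":85},{"travel":[0,0,0],"roll":0,"jaw":85}]}}

```text
clock: 13.4
tool_pos: [0.4961, -0.2612, 0.2483]
orientation: [180.0, -0.1, 5.9]
force: [-0.4, 0.1, -1.4]
opening: 0.0855
gripper_force: 0.0
```

Run:
```python
from h import *
im,C,o=shot('wrist','w5.png'); print(o['tool_pos'],o['orientation'],o['clock'],o['joint_pos'])
for c,s in blobs(mask(im,'red'),None,60): print(c,s,ray2plane(C,c,.047).round(4).tolist(),ray2plane(C,c,.036).round(4).tolist())
a=cv2.imread('pics/w5.png')
im,C,o=shot('scene','s5.png'); b=cv2.resize(cv2.imread('pics/s5.png')[150:250,260:360],(384,384));cv2.imwrite('pics/m5.png',cv2.resize(np.hstack([a,b]),None,fx=.85,fy=.85))
im,C,o=shot('side','d5.png')
```

```text
[ 0.49609426 -0.26118911  0.2482822 ] [ 1.79987741e+02 -5.10299442e-02  5.85996764e+00] 13.4 [-7.76144763e+00  9.80162752e+00 -1.40269420e+01 -1.13335593e-04
 -6.61189488e+01  1.03621456e+02]
[8.3, 8.0] [0, 0, 15, 14, 83] [[0.6376, -0.0042]] [[0.6398, 0.0039]]
[274.9, 172.2] [272, 149, 7, 49, 241] [[0.5022, -0.2848]] [[0.5, -0.2859]]
[228.8, 173.3] [225, 150, 9, 49, 254] [[0.4955, -0.2322]] [[0.4931, -0.2315]]
```

View pics/m5.png

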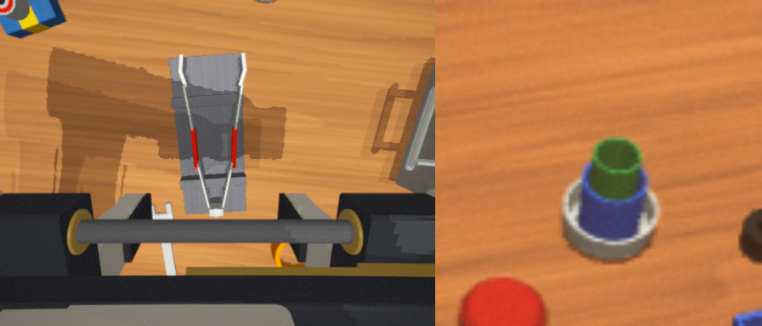

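Left: tongs centred, pads at wrist pixels (229,173) and (275,172), hinge (254,249), bearing top-left at (8,8). Right: the three vessels are nested upright. Going down onto the pads.

Call:
{"method": "apply_moves", "body": {"targets": [{"travel":[3,-2.4,30],"roll":-1.4,"jaw":86},{"travel":[0,0,45],"roll":0,"jaw":86},{"travel":[0,0,45],"roll":0,"jaw":86},{"travel":[0,0,45],"roll":0,"jaw":86},{"travel":[0,0,30],"roll":0,"jaw":86},{"travel":[0,0,14],"roll":0,"jaw":86},{"travel":[0,0,0],"roll":0,"jaw":66},{"travel":[0,0,0],"roll":0,"jaw":62},{"travel":[0,0,0],"roll":0,"jaw":58},{"travel":[0,0,0],"roll":0,"jaw":55}]}}

```text
clock: 14.55
tool_pos: [0.4996, -0.2588, 0.0399]
orientation: [180.0, -0.1, 7.3]
force: [0.9, -0.4, 2.0]
opening: 0.0597
gripper_force: 6.8
```

Call:
{"method": "apply_moves", "body": {"targets": [{"travel":[0,0,0],"roll":0,"jaw":53},{"travel":[0,0,0],"roll":0,"jaw":53},{"travel":[0,0,0],"roll":0,"jaw":53},{"travel":[0,0,0],"roll":0,"jaw":53}]}}

```text
clock: 14.95
tool_pos: [0.4998, -0.2591, 0.0399]
orientation: [179.9, -0.1, 7.3]
force: [-0.1, 0.7, 7.2]
opening: 0.053
gripper_force: 9.8
```

Call:
{"method": "apply_moves", "body": {"targets": [{"travel":[0,0,-5],"roll":0,"jaw":53},{"travel":[0,0,-10],"roll":0,"jaw":53},{"travel":[0,0,-20],"roll":0,"jaw":53},{"travel":[0,0,-25],"roll":0,"jaw":53},{"travel":[0,0,-25],"roll":0,"jaw":53},{"travel":[0,0,-20],"roll":0,"jaw":53},{"travel":[0,0,0],"roll":0,"jaw":53},{"travel":[0,0,0],"roll":0,"jaw":53},{"travel":[0,0,0],"roll":0,"jaw":53}]}}

```text
clock: 15.85
tool_pos: [0.4979, -0.2586, 0.1428]
orientation: [-180.0, 0.1, 7.2]
force: [-0.5, 0.6, -0.9]
opening: 0.0534
gripper_force: 7.0
```

Run:
```python
from h import *
im,C,o=shot('wrist','w6.png'); print(o['tool_pos'],o['orientation'],o['force'],o['moment'])
Rt=T_tool(o); P=lambda x,y,z:(Rt@[x,y,z,1])[:3]
print('mouth centre/top pred',proj(C,[P(.1,0,.003),P(.1,0,-.008),P(-.095,0,-.008)]))
for n,b in (('scene',(225,210,255,235)),('side',(285,175,310,205))):
    i0=cv2.cvtColor(cv2.imread(f'pics/{n}0.png'),cv2.COLOR_BGR2RGB)
    for c,s in blobs(mask(i0,'red'),b,4): print(n,c,s,ray2plane(cam(n),c,.049).round(4))
a=cv2.imread('pics/w6.png')
im,C,o=shot('side','d6.png'); b=cv2.resize(cv2.imread('pics/d6.png')[190:310,250:370],(384,384));cv2.imwrite('pics/m6.png',cv2.resize(np.hstack([a,b]),None,fx=.85,fy=.85))
```

```text
[ 0.49787435 -0.25860217  0.14281364] [-1.79958736e+02  7.61252210e-02  7.23752492e+00] [-0.53018729  0.56523746 -0.88779192] [ 0.02261537 -0.05816307  0.02578132]
mouth centre/top pred [[256.49582374  45.11458524]
 [256.84798453  39.4101274 ]
 [255.14453771 420.19984263]]
```

View pics/m6.png

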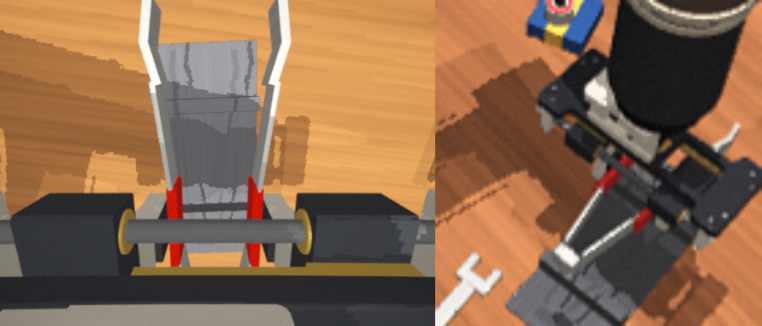

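Left: tongs held level, jaws open symmetric about x≈251 px. Right: hinge lifted clear of rest. Compute the bearing position.

Run:
```python
from h import *
print(ray2plane(cam('side'),[(295.3,191.3)],.049))
o={'tool_pos':[.64206,.23376,.19324],'orientation':[180,0,-15.685]}
im=cv2.cvtColor(cv2.imread('pics/w4.png'),cv2.COLOR_BGR2RGB)
for c,s in blobs(mask(im,'red'),(440,80,512,140),20): print(c,s,ray2plane(cam('wrist',o),c,.049))
i0=cv2.cvtColor(cv2.imread('pics/scene0.png'),cv2.COLOR_BGR2RGB)
print(ray2plane(cam('scene'),[(240,222)],.049))
o=ctrl.get_obs()
for b in ([.644,-.003],):
    y=np.radians(7.25);d=np.array(b)-.1*np.array([np.cos(y),np.sin(y)])-o['tool_pos'][:2];print(d,d@[np.cos(y),np.sin(y)],d@[np.sin(y),-np.cos(y)])
```

```text
[[ 0.64063761 -0.00452392]]
[498.4, 116.7] [489, 100, 23, 32, 197] [[0.6466069  0.00523818]]
[[ 6.47282819e-01 -3.08742007e-04]]
[0.04680302 0.243047  ] 0.07710111150809813 -0.2351973333537196
```

Call:
{"method": "apply_moves", "body": {"targets": [{"travel":[5,-15,0],"roll":0,"jaw":53},{"travel":[9,-28,0],"roll":0,"jaw":53},{"travel":[10,-30,0],"roll":0,"jaw":53},{"travel":[10,-30,0],"roll":0,"jaw":53},{"travel":[10,-30,0],"roll":0,"jaw":53},{"travel":[10,-30,0],"roll":0,"jaw":53},{"travel":[10,-30,0],"roll":0,"jaw":53},{"travel":[9,-28,0],"roll":0,"jaw":53},{"travel":[4,-15,0],"roll":0,"jaw":53},{"travel":[0,0,0],"roll":0,"jaw":53}]}}

```text
clock: 16.95
tool_pos: [0.5453, -0.0129, 0.1431]
orientation: [180.0, 0.0, 7.4]
force: [0.1, -0.5, -1.0]
opening: 0.0532
gripper_force: 7.0
```

Call:
{"method": "apply_moves", "body": {"targets": [{"travel":[0,0,0],"roll":0,"jaw":53},{"travel":[0,0,0],"roll":0,"jaw":53}]}}

```text
clock: 17.15
tool_pos: [0.5448, -0.0156, 0.1433]
orientation: [180.0, 0.0, 7.2]
force: [-1.0, 0.5, -0.9]
opening: 0.0534
gripper_force: 7.0
```

Run:
```python
from h import *
im,C,o=shot('wrist','w7.png'); print(o['tool_pos'],o['orientation'],o['opening'],o['clock'])
Rt=T_tool(o); P=lambda x,y,z:(Rt@[x,y,z,1])[:3]
m=P(.1,0,.003)
for c,s in blobs(mask(im,'red'),None,20):
    w=ray2plane(C,c,.049)[0]; t=np.linalg.inv(Rt)@np.r_[w,.049,1]; print(c,s,w.round(4),t.round(4))
```

```text
[ 0.54479796 -0.01559012  0.14330696] [1.79992909e+02 4.30636184e-02 7.22276941e+00] 0.05343842283773895 17.15
[205.6, 236.5] [196, 208, 19, 50, 706] [0.5109 0.0213] [-0.0289 -0.0408  0.0943  1.    ]
[299.3, 236.6] [291, 208, 19, 50, 702] [ 0.5208 -0.0565] [-0.0289  0.0376  0.0943  1.    ]
[206.7, 298.2] [200, 286, 16, 27, 340] [0.4518 0.0152] [-0.0884 -0.0423  0.0944  1.    ]
[298.2, 298.2] [290, 286, 16, 27, 340] [ 0.4621 -0.0655] [-0.0883  0.0391  0.0944  1.    ]
```

View pics/w7.png

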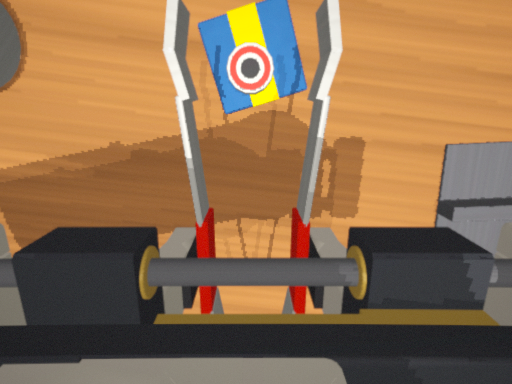

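Bearing ring is at (250,68), between the open jaws (apex left (165,50), right (341,50)).

Run:
```python
from h import *
o={'tool_pos':[.5448,-.01559,.1433],'orientation':[180,0,7.22]};C=cam('wrist',o);Rt=T_tool(o)
w=ray2plane(C,[(250.5,68)],.049)[0];print(w,np.linalg.inv(Rt)@np.r_[w,.049,1],C[0])
P=lambda x,y,z:(Rt@[x,y,z,1])[:3]
print(proj(C,[P(.1,0,.003),P(.1,.025,-.008),P(.1,0,.094),P(.081,.03,-.008),P(.119,.03,-.008)]))
```

```text
[6.45424350e-01 3.41992088e-04] [ 0.10182881 -0.00315924  0.0943      1.        ] [[299.63749157   0.         252.52366205]
 [  0.         299.63749157 193.65491862]
 [  0.           0.           1.        ]]
[[256.49495187  45.11543083]
 [321.22919711  39.31196926]
 [254.91373695  70.72181542]
 [330.35734787  91.23402381]
 [338.42817595 -18.25674718]]
```

Call:
{"method": "apply_moves", "body": {"targets": [{"travel":[3,-1.7,10],"roll":0,"jaw":53},{"travel":[0,0,20],"roll":0,"jaw":53},{"travel":[0,0,20],"roll":0,"jaw":53},{"travel":[0,0,20],"roll":0,"jaw":53},{"travel":[0,0,15],"roll":0,"jaw":53},{"travel":[0,0,10],"roll":0,"jaw":53},{"travel":[0,0,4],"roll":0,"jaw":53},{"travel":[0,0,0],"roll":0,"jaw":53},{"travel":[0,0,0],"roll":0,"jaw":53}]}}

```text
clock: 18.1
tool_pos: [0.5484, -0.0129, 0.0451]
orientation: [-180.0, -0.1, 7.3]
force: [-0.0, 0.2, -1.3]
opening: 0.0532
gripper_force: 7.0
```

Run:
```python
from h import *
im,C,o=shot('wrist','w8.png'); print(o['tool_pos'],o['orientation'],o['opening'],o['clock'],o['force'])
im,C,o=shot('side','d8.png')
a=cv2.imread('pics/w8.png')[0:240,130:370];b=cv2.imread('pics/d8.png')[170:230,260:320]
cv2.imwrite('pics/m8.png',np.hstack([cv2.resize(a,(390,390)),cv2.resize(b,(390,390),interpolation=cv2.INTER_CUBIC)]))
```

```text
[ 0.54844726 -0.01292048  0.04506148] [-1.79997321e+02 -5.05934467e-02  7.25134701e+00] 0.053217738239788766 18.1 [-0.00679035  0.21665667 -1.34824523]
```

View pics/m8.png

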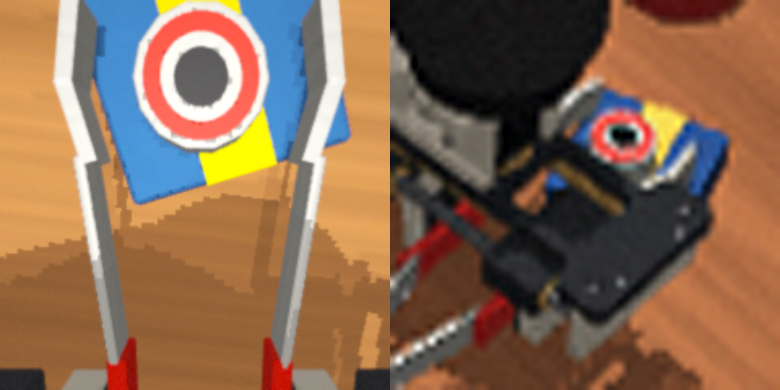

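The bearing sits centred between the jaws at the V bottoms (crop (201,75)). That picture was my eleventh view, one over the limit; from here I use numbers only. Closing.

Call:
{"method": "apply_moves", "body": {"targets": [{"travel":[0,0,0],"roll":0,"jaw":50},{"travel":[0,0,0],"roll":0,"jaw":47},{"travel":[0,0,0],"roll":0,"jaw":44},{"travel":[0,0,0],"roll":0,"jaw":41},{"travel":[0,0,0],"roll":0,"jaw":38},{"travel":[0,0,0],"roll":0,"jaw":34},{"travel":[0,0,0],"roll":0,"jaw":30},{"travel":[0,0,0],"roll":0,"jaw":30},{"travel":[0,0,0],"roll":0,"jaw":30}]}}

```text
clock: 19.1
tool_pos: [0.548, -0.0129, 0.0446]
orientation: [180.0, -0.0, 7.3]
force: [0.1, 0.5, -0.9]
opening: 0.0395
gripper_force: 29.9
```

Opening 39.5 mm: the jaws hold the bearing. Lift slowly.

Call:
{"method": "apply_moves", "body": {"targets": [{"travel":[0,0,-3],"roll":0,"jaw":30},{"travel":[0,0,-5],"roll":0,"jaw":30},{"travel":[0,0,-10],"roll":0,"jaw":30},{"travel":[0,0,-20],"roll":0,"jaw":30},{"travel":[0,0,-25],"roll":0,"jaw":30},{"travel":[0,0,-30],"roll":0,"jaw":30},{"travel":[0,0,-30],"roll":0,"jaw":30},{"travel":[0,0,-20],"roll":0,"jaw":30},{"travel":[0,0,0],"roll":0,"jaw":30},{"travel":[0,0,0],"roll":0,"jaw":30}]}}

```text
clock: 20.1
tool_pos: [0.5478, -0.0128, 0.1882]
orientation: [-180.0, -0.1, 7.2]
force: [-0.2, 0.5, -3.0]
opening: 0.0399
gripper_force: 29.9
```

```bash
cat >> h.py <<'E'
def ring(im,box):
    hsv=cv2.cvtColor(im,cv2.COLOR_RGB2HSV);m=cv2.inRange(hsv,(0,110,60),(8,255,255))|cv2.inRange(hsv,(172,110,60),(180,255,255))
    return blobs(m,box,20)
E
python3 - <<'E'
from h import *
im,C,o=shot('wrist','w9.png'); print(o['tool_pos'],o['orientation'],o['opening'],o['clock'],o['force'],o['moment'])
print(ring(im,(150,0,360,190)))
Rt=T_tool(o);print(proj(C,[(Rt@[.1,0,z,1])[:3] for z in (-.006,.094)]))
im,C,o=shot('scene','s9.png')
for c,s in blobs(mask(im,'green'),(290,170,340,240),15): print(c,s)
print(proj(C,[[.643,.2335,.104],[.643,.2335,.07]]))
E
```

```text
[ 0.54780717 -0.01279693  0.1881942 ] [-1.79961312e+02 -7.17302852e-02  7.24212320e+00] 0.03991722543507039 20.1 [-0.20739361  0.47501739 -2.98246347] [-0.08174924  0.1046043  -0.01330572]
[([252.1, 44.1], [217, 6, 72, 79, 2187])]
[[256.77870921  40.52656348]
 [254.91392236  70.72315878]]
[315.1, 200.3] [309, 192, 14, 19, 136]
[[315.77650998 196.58184174]
 [314.6227955  204.10389534]]
```

Call:
{"method": "apply_moves", "body": {"targets": [{"travel":[0,0,0],"roll":-3,"jaw":30},{"travel":[0,0,0],"roll":-5,"jaw":30},{"travel":[0,0,0],"roll":-6,"jaw":30},{"travel":[0,0,0],"roll":-6,"jaw":30},{"travel":[0,0,0],"roll":-6,"jaw":30},{"travel":[0,0,0],"roll":-4,"jaw":30},{"travel":[0,0,0],"roll":-2.8,"jaw":30},{"travel":[0,0,0],"roll":0,"jaw":30},{"travel":[8,-3,0],"roll":0,"jaw":30},{"travel":[15,-6,0],"roll":0,"jaw":30}]}}

```text
clock: 21.2
tool_pos: [0.5598, 0.009, 0.1873]
orientation: [-180.0, 0.0, 39.9]
force: [0.1, -0.2, -1.6]
opening: 0.0399
gripper_force: 29.9
```

Call:
{"method": "apply_moves", "body": {"targets": [{"travel":[20,-8,0],"roll":0,"jaw":30},{"travel":[20,-8,0],"roll":0,"jaw":30},{"travel":[20,-8,0],"roll":0,"jaw":30},{"travel":[20,-8,0],"roll":0,"jaw":30},{"travel":[18,-7,0],"roll":0,"jaw":30},{"travel":[12,-5,0],"roll":0,"jaw":30},{"travel":[0,0,0],"roll":0,"jaw":30},{"travel":[0,0,0],"roll":0,"jaw":30},{"travel":[0,0,0],"roll":0,"jaw":30}]}}

```text
clock: 22.1
tool_pos: [0.6154, 0.1128, 0.1875]
orientation: [-180.0, 0.0, 40.0]
force: [-0.6, -0.1, -2.5]
opening: 0.0397
gripper_force: 29.9
```

Run:
```python
from h import *
im,C,o=shot('wrist','w10.png'); print(o['tool_pos'],o['orientation'],o['opening'],o['clock'],o['force'])
print(ring(im,(150,0,360,190)))
print(blobs(mask(im,'green'),None,60))
a=np.linspace(0,2*np.pi,72)
for z,r in ((.104,.023),(.104,.020)):
    p=proj(C,np.c_[.643+r*np.cos(a),.2335+r*np.sin(a),0*a+z]);print(p.min(0),p.max(0),p.mean(0))
```

```text
[0.61535068 0.1127508  0.18754317] [-1.79992403e+02  2.26478972e-02  4.00282241e+01] 0.039661495969136325 22.1 [-0.62127405 -0.08634417 -2.5321034 ]
[([252.2, 43.8], [217, 6, 71, 79, 2133])]
[([149.8, 71.3], [111, 34, 80, 72, 4518])]
[110.52106314  33.82234311] [178.73148844 106.79665894] [144.99247242  70.54189106]
[115.02778924  38.89811861] [174.33114943 102.33099124] [144.98471573  70.74810611]
```

Call:
{"method": "apply_moves", "body": {"targets": [{"travel":[0,-7,0],"roll":0,"jaw":30},{"travel":[0,-13,0],"roll":0,"jaw":30},{"travel":[0,-17,0],"roll":0,"jaw":30},{"travel":[0,-17,0],"roll":0,"jaw":30},{"travel":[0,-13,0],"roll":0,"jaw":30},{"travel":[0,-7,0],"roll":0,"jaw":30},{"travel":[0,0,8],"roll":0,"jaw":30},{"travel":[0,0,10],"roll":0,"jaw":30},{"travel":[0,0,7],"roll":0,"jaw":30},{"travel":[0,0,0],"roll":0,"jaw":30}]}}

```text
clock: 23.15
tool_pos: [0.5674, 0.169, 0.1605]
orientation: [-180.0, 0.2, 40.0]
force: [0.3, 0.4, -2.1]
opening: 0.0397
gripper_force: 29.9
```

Call:
{"method": "apply_moves", "body": {"targets": [{"travel":[0,0,0],"roll":0,"jaw":30},{"travel":[0,0,0],"roll":0,"jaw":30},{"travel":[0,0,0],"roll":0,"jaw":30},{"travel":[0,0,0],"roll":0,"jaw":30},{"travel":[0,0,0],"roll":0,"jaw":30}]}}

```text
clock: 23.65
tool_pos: [0.5681, 0.1699, 0.1628]
orientation: [180.0, -0.0, 40.1]
force: [0.3, -0.6, -2.1]
opening: 0.0401
gripper_force: 29.9
```

Run:
```python
from h import *
im,C,o=shot('wrist','w11.png'); print(o['tool_pos'],o['orientation'],o['opening'],o['clock'],o['force'],np.abs(o['qvel']).max())
print(ring(im,(150,0,360,190)), blobs(mask(im,'green'),None,20))
T=T_tool(o);bt=(T@[.0985,-.001,-.006,1])[:3];print('bearing top',bt)
for n,box in (('scene',(280,150,350,250)),('side',(215,90,290,190))):
    im,C,o=shot(n,n+'11.png')
    print(n,'ring',ring(im,box),'pred',proj(C,[bt]).round(1),'green',blobs(mask(im,'green'),box,15),'rim',proj(C,[[.643,.2335,.104]]).round(1),'blue',blobs(mask(im,'blue'),box,30))
```

```text
[0.56813202 0.16989934 0.16278382] [ 1.79997108e+02 -2.16671931e-02  4.00552121e+01] 0.04008523514671479 23.65 [ 0.3062946  -0.58469169 -2.09850152] 0.0701725100440497
[([252.1, 43.9], [217, 6, 71, 79, 2164])] [([253.3, 92.7], [217, 70, 72, 37, 887])]
bearing top [0.64288089 0.2340508  0.16882102]
scene ring [([297.1, 169.8], [294, 166, 6, 8, 31]), ([291.0, 175.1], [289, 172, 5, 7, 32]), ([317.6, 182.1], [312, 179, 12, 8, 38])] pred [[318.2 181.4]] green [([314.9, 201.1], [308, 192, 15, 19, 233])] rim [[315.8 196.6]] blue [([313.8, 214.1], [305, 200, 19, 23, 158])]
side ring [([236.1, 145.4], [232, 139, 8, 15, 52]), ([246.1, 150.4], [245, 144, 3, 13, 29])] pred [[248.1 122.2]] green [([244.2, 144.1], [243, 140, 4, 10, 32])] rim [[248.6 137.1]] blue [([278.0, 105.1], [255, 81, 47, 49, 1228]), ([241.3, 149.1], [240, 143, 5, 14, 40]), ([252.0, 155.6], [244, 144, 14, 19, 119])]
```

```bash
python3 -c "
from h import *
print(ctrl.close_job())"
```

```text
the job is handed in; nothing more can be done
None
```

The job is handed in at about 24 s: the vessels are nested upright and the tongs hold the bearing still, about 4 cm above the green cup's rim and centred to within a few mm; I viewed 11 pictures, one over the limit of 10.

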